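Put the scraper and marker back in the raked tool block

TASK

Put the packing bench's two tools back in the wooden tool block: slide the label scraper, blade first, into the flat slot and the marker, cap first, into the round socket, pressing each one gently home until it bottoms out. Leave both standing in the block, and leave everything else on the bench where it is.

Things in the scene. Friction and masses are not known exactly. Their poses are not given: they have to be found in the camera images.
- scraper_center (a point): Label scraper lying flat: orange handle 110 x 30 x 22 mm (thick) with black band, flat steel blade 60 long, 50 wide, 3 mm thick in line at half its thickness. 0.11 to 0.21 kg, balance about 23 mm towards the blade. Point: centre of the handle, 11 mm above the bench; x along the handle to the blade, y across the blade, z normal to its flat (up). Blade begins 55 mm, its edge is 115 mm along x.
- scraper_edge (a point): Middle of the scraper's front blade edge, 115 mm along x from scraper_center; same axes.
- marker_center (a point): White and blue marker lying on the bench, 140 mm long, 45 g: square barrel 17 x 17 mm, 80 mm long, then a round blue cap 17 mm in diameter, 60 mm long, in line. Point: centre of the square barrel, 8.5 mm above the bench; x along the marker to the cap, y and z square to the barrel's sides (z up). The cap begins 40 mm and its flat end is 100 mm from here along x.
- marker_tip (a point): Middle of the flat end of the marker's cap, 100 mm along x from marker_center; same axes.
- block: Tool block's steel cradle, fixed: base 130 x 220 mm, end cheeks 62 mm high, 210 mm apart inside. Origin: centre of the base's underside; x level, z up. In it a plywood block 180 wide, raked 45 degrees, is clamped in long holes up to 12 mm to either side of the middle along y, unmeasured: look or feel for it. Its face with slot and socket looks up and back along -x, 57 to 102 mm above the bench.
- slot_mouth (a point): Where the middle of the scraper slot's opening would be if the ply block were central: the slot really lies up to 12 mm off along y (never along x or z). In the sloping face, 80 mm above the bench. z straight out of the slot (up and back at 45 degrees), y level along its width, x up the face. Slot 53 wide (y), 5 high (x), 55 mm deep, 1 mm chamfer. Seated, 5 mm of blade shows.
- slot_floor (a point): Middle of the slot's flat floor if the ply block were central (off along y as slot_mouth), 55 mm straight in from slot_mouth; same axes. The seated blade's edge rests on this floor.
- socket_mouth (a point): Middle of the marker socket's opening in the same face if the ply block were central: off along y by the same shift as the slot, 85 mm from the slot along -y; axes as slot_mouth. Round blind hole 19 mm in diameter, 55 mm deep, 1 mm chamfer. Seated, 5 mm of cap shows.
- socket_floor (a point): Middle of the socket's flat floor if the ply block were central (off along y by the same shift), 55 mm straight in from socket_mouth; same axes. The seated cap's end rests on this floor.
- carton: Bystander: brown taped carton 160 x 120 x 90 mm, loose; origin under its centre.
- lamp_box: Bystander: upright yellow lamp box 70 x 70 x 110 mm, loose; origin under its centre.
- tape_roll: Bystander: amber roll of packing tape lying flat, 104 mm across, 48 mm high, loose; origin under its centre.
- label_roll: Bystander: white roll of labels on end, 72 mm across, 55 mm high, loose; origin under its centre.
- cleaner: Bystander: white label-remover bottle, 60 mm across, 170 mm high, red cap, green band, loose; origin under its centre.
- tape_dispenser: Bystander: red desk tape dispenser 150 x 55 mm, 100 mm high, loose; origin under its centre.
- stapler: Bystander: blue and black stapler 140 x 36 mm, 43 mm high, loose; origin under its centre.
Things that resemble listed ones, but are neither listed nor needed, are in the scene too. Leave any black look-alike of the part that bears marker_center alone.

How it is judged:
At the end, for the whole second after the job is handed in: The blade's edge is within 3 mm of the slot's floor and the cap's end within 3 mm of the socket's floor (to 3 mm up the face; along y wherever the ply block is clamped, so within 15 mm of the listed floors), each tool in line with its opening to 0.1 rad, both let go and at rest (z of scraper_edge in the frame of slot_floor below 0.003 m and x of scraper_edge in the frame of slot_floor between -0.003 and 0.003 m and y of scraper_edge in the frame of slot_floor between -0.015 and 0.015 m and angle between the x axis of scraper_center and the z axis of slot_floor, either way round below 0.1 rad and z of marker_tip in the frame of socket_floor below 0.003 m and x of marker_tip in the frame of socket_floor between -0.003 and 0.003 m and y of marker_tip in the frame of socket_floor between -0.015 and 0.015 m and angle between the x axis of marker_center and the z axis of socket_floor, either way round below 0.1 rad and linear speed of each of scraper, marker below 0.02 m/s); the robot touches nothing.
It fails at once if a tool is pressed into the block with more than 60 N (contact force between any of scraper, marker and block above 60 N).
It fails at once if a bystander is moved more than 20 mm (distance of any of carton, lamp_box, tape_roll, label_roll, cleaner, tape_dispenser, stapler from where it was at the start of the episode above 0.02 m).
It also fails if it takes over 72 s, if anything falls off the work surface, if the arm or the gripper's body presses on something with over 40 N, if the wrist force passes 120 N, or if a joint passes its speed limit or range.

ROBOT

A 7-joint arm with a two-finger parallel gripper is mounted at the origin on the work surface. World frame = base frame: x ahead of the robot, y to its left, z up, the work surface at z = 0. Lengths are in m, angles in rad, forces in N, time in s.
With the tool pointing down it reaches from about 0.425 to 0.875 m from the base axis. Payload 4.7 kg.
Tool frame: the origin (TCP) lies midway between the tips of the shut fingers; the grasp point (between the pads) lies ctrl.grasp_offset behind it (ctrl.grasp_offset is the distance from the TCP to the grasp point, in m); z points along the fingers, y is the line along which they close (so a half turn about z gives the same grasp; the last joint's range is limited). The gripper opens to 87 mm and grips with 3 to 60 N. Pads are 19 mm wide; open, the fingers measure 117 mm over their backs; the gripper's body (75 mm by 190 mm) begins 51 mm behind the grasp point.
Start: joints at [-1.108, 0.321, -0.07, 1.45, 0.023, 1.371, -0.057], TCP at [0.282, 0.586, 0.223] pointing down, gripper open.
Joint ranges: [-2.86, 2.86], [-0.3, 2.09], [-1.38, 1.24], [0.06, 2.45], [-1.56, 4.7], [0.09, 2.05], [-2.69, 2.69]. Speed limits (rad/s): [2.57, 2.57, 3.14, 3.14, 3.14, 3.14, 3.14].

INTERFACE

Orientations are given as a rotation vector (axis times angle).
In Python, from bench import ctrl gives the robot as it stands. The module is installed in compiled form; this text tells all that it offers.
- The arm moves only by the tool jog_arm, never from a script. Its argument "moves" is one flat list of numbers, 7 for each row, row after row: the shift along the tool's x, y, z in units of 30 cm (1.0 is 30 cm), then the turn, a rotation vector about the tool's x, y, z in units of 60 degrees (1.0 is 60 degrees), then the gripper's target within -1 to 1 (fully open at 1, half-way at 0, shut at -1). In form: [x, y, z, wx, wy, wz, fingers, x, y, z, wx, wy, wz, fingers, ...]. A call has exactly 8 rows; each row is the pose to reach, as a shift and turn from the pose commanded when the call began, along the tool's axes at that moment; what a row does not reach only later rows make up. A row lasts 1/8 s, in which the tool goes at most 62.5 mm and 10.7 degrees, less where a joint would pass 70% of its speed; a pose out of reach is approached as far as the arm can. A call with a number of a shift or a turn outside -1 to 1 is refused whole. A call with a gripper value outside its range is refused whole. The fingers move at their own pace and stop on an object; "newtons" is the grip in N (left out, the last holds). Time passes only in rows, so rows that repeat a pose let the fingers close, or fill a call up. It gives the time, the measured TCP pose, the force, the opening and the grip force at its end, in the units of the state.
- ctrl.get_state(): the state, without advancing time (a new reading comes with each control period).
- ctrl.get_image(name): name is "scene" or "top" or "wrist"; returns a dict with "pixels" (480x640x3 uint8, red, green, blue), "fx", "fy", "cx", "cy" (pixels), "xyz" and "rotation" of the camera in the world; the wrist camera has in their place "tool_from_camera" (4x4, takes a point from camera to tool coordinates, whose origin is the TCP and whose axes are the flange's). Camera axes: x right, y up, looking along -z (the intrinsics and any distortion apply to the point x, -y, -z); pixel columns grow to the right and rows downward; lengths in m; the calibration is good to about 2 mm. A picture is of the moment at which its call begins: read the wrist's pose just before it. There is no depth.
- ctrl.close_job(): hands the job in; it is judged then, once.
The state is a dict: "time": time; "joint_positions": joint angles; "qd": joint speeds; "joint_torque": joint torques, N m; "position": TCP position; "tool_rot": TCP orientation; "ft_force": force on the tool from outside, world axes, zero at the start; "torque": the same for the moment, N m; "grip_width": opening from 0.0 (shut) to 1.0 (fully open); "grip_force": force on a finger pad.
Only numpy, scipy, OpenCV 4.12 (cv2) and the standard library are available. Lean on these libraries where they do the work, as an engineer would, in place of code of your own. Each camera call takes 0.05 s, during which the arm holds its last target. There are 200 camera calls.

## Working session

There is one attempt and no reset: what is moved stays moved. The work goes in short steps, Python scripts to look and compute and a tool call to move; the robot and the scene stay as the last step left them, time stands still between calls to the robot, and variables do not carry over. Pictures are saved under pics/ and viewed, at most 13 in all, crops included, and the job is handed in when it is done.

Besides the shell and the picture viewer there is one more tool, called after "Request:" as name(argument=value, ...) on one line, values as JSON. jog_arm: Moves the arm, as the interface text tells. Its arguments: {"type":"object","properties":{"moves":{"type":"array"},"newtons":{"type":"number"}},"required":["moves"]}

```bash
mkdir -p pics
python3 - <<'E'
from bench import ctrl
import cv2,numpy as np
s=ctrl.get_state()
for k,v in s.items(): print(k,np.round(v,4))
print(ctrl.grasp_offset)
for n in("top","scene"):
    d=ctrl.get_image(n); cv2.imwrite(f"pics/{n}0.png",d["pixels"][:,:,::-1])
    print({k:np.round(v,4) for k,v in d.items() if k!="pixels"})
d=ctrl.get_image("wrist");print({k:np.round(v,4) for k,v in d.items() if k!="pixels"})
E
```

```text
time 0.0
joint_positions [-1.1079  0.3218 -0.0701  1.4517  0.0226  1.3708 -0.0569]
qd [ 0.0008  0.0011 -0.0007 -0.0018 -0.0007 -0.0003 -0.0009]
joint_torque [-2.00000e-04 -4.91287e+01 -4.03900e-01 -3.12542e+01 -6.39000e-02
  4.37000e-02  2.00000e-04]
position [0.2818 0.5851 0.2214]
tool_rot [-6.9890e-01 -3.0625e+00  3.0000e-03]
ft_force [-0.2351 -0.6866  0.4129]
torque [-0.0175  0.0273  0.0106]
grip_force 0.0
grip_width 0.9989
0.0187
{'fx': np.float64(578.9726), 'fy': np.float64(578.9726), 'cx': np.float64(326.94), 'cy': np.float64(249.7949), 'xyz': array([0.3394, 0.0173, 1.3947]), 'rotation': array([ 0.1467, -0.1396, -1.5734])}
{'fx': np.float64(609.9969), 'fy': np.float64(609.9969), 'cx': np.float64(315.8689), 'cy': np.float64(228.0379), 'xyz': array([1.1823, 0.8184, 1.3664]), 'rotation': array([0.2591, 0.8247, 2.3934])}
{'fx': np.float64(399.6446), 'fy': np.float64(399.6446), 'cx': np.float64(319.8754), 'cy': np.float64(244.3727), 'tool_from_camera': array([[ 3.000e-04,  9.641e-01,  2.656e-01,  7.200e-02],
       [ 1.000e+00,  0.000e+00, -1.100e-03,  7.000e-04],
       [-1.100e-03,  2.656e-01, -9.641e-01, -1.613e-01],
       [ 0.000e+00,  0.000e+00,  0.000e+00,  1.000e+00]])}
```

View pics/top0.png

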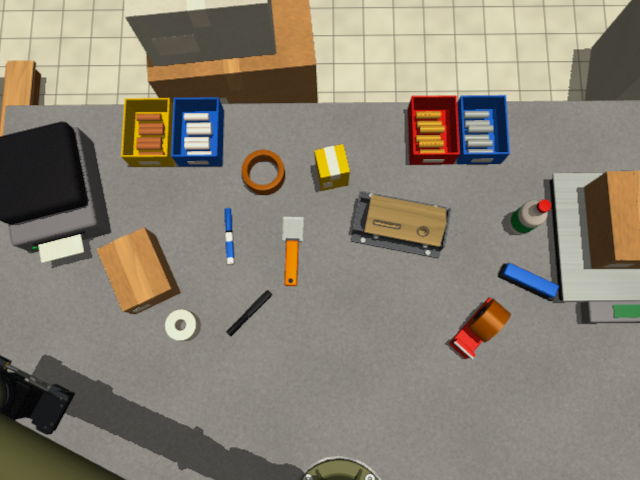

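View pics/scene0.png

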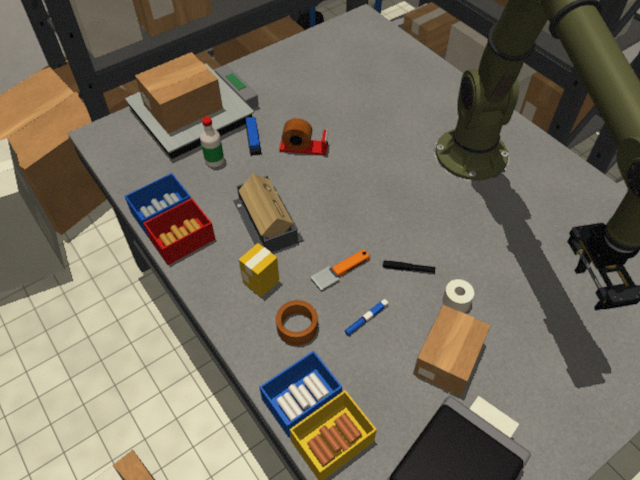

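The top view has image up = +x and left = +y. It shows:
- the orange scraper at about (291,250), blade up the image
- the blue/white marker at about (229,236)
- the block at about (402,223), slot near (385,223) and socket near (422,231)

The black look-alike is at (249,313). I'll zoom in and measure next.

```bash
cat > h.py <<'E'
import numpy as np,cv2
from scipy.spatial.transform import Rotation as R
from bench import ctrl
def cam(name):
    s=ctrl.get_state(); d=ctrl.get_image(name)
    if name=="wrist":
        T=np.eye(4);T[:3,:3]=R.from_rotvec(s["tool_rot"]).as_matrix();T[:3,3]=s["position"]
        M=T@d["tool_from_camera"];Rm,p=M[:3,:3],M[:3,3]
    else: Rm,p=R.from_rotvec(d["rotation"]).as_matrix(),np.array(d["xyz"])
    return dict(img=d["pixels"],R=Rm,p=p,f=d["fx"],cx=d["cx"],cy=d["cy"])
def ray(c,uv):
    uv=np.atleast_2d(uv); d=np.c_[(uv[:,0]-c["cx"])/c["f"],-(uv[:,1]-c["cy"])/c["f"],-np.ones(len(uv))]
    return d@c["R"].T
def onz(c,uv,z):
    d=ray(c,uv); return c["p"]+d*((z-c["p"][2])/d[:,2])[:,None]
def proj(c,P):
    q=(np.atleast_2d(P)-c["p"])@c["R"]; return np.c_[c["cx"]-c["f"]*q[:,0]/q[:,2],c["cy"]+c["f"]*q[:,1]/q[:,2]]
def blobs(img,lo,hi,amin=15):
    m=cv2.inRange(cv2.cvtColor(img,cv2.COLOR_RGB2HSV),np.array(lo),np.array(hi))
    out=[]
    for k in cv2.findContours(m,cv2.RETR_EXTERNAL,cv2.CHAIN_APPROX_NONE)[0]:
        if cv2.contourArea(k)>=amin: out.append((cv2.contourArea(k),cv2.minAreaRect(k)))
    return sorted(out,key=lambda t:-t[0])
def save(img,fn): cv2.imwrite("pics/"+fn,img[:,:,::-1])
E
python3 - <<'E'
from h import *
c=cam("top");I=c["img"]
a=cv2.resize(I[195:300,210:310],None,fx=4,fy=4,interpolation=cv2.INTER_CUBIC)
b=cv2.resize(I[185:290,350:450],None,fx=4,fy=4,interpolation=cv2.INTER_CUBIC)
save(np.hstack([a,b]),"z1.png")
for n,lo,hi in(("orange",(8,180,150),(20,255,255)),("blue",(100,150,80),(125,255,255))):
    for A,r in blobs(I,lo,hi):
        u,v=r[0]
        if 200<u<320 and 190<v<300: print(n,A,np.round(r[0],1),np.round(r[1],1),round(r[2],1),onz(c,[r[0]],.01)[0].round(4))
E
```

```text
orange 476.5 [291. 263.] [44. 12.] 90.0 [0.5627 0.1099 0.01  ]
blue 112.5 [228. 219.] [22.  6.] 90.0 [0.6735 0.2653 0.01  ]
blue 81.0 [229.4 249. ] [14.6  6.6] 84.3 [0.5984 0.2601 0.01  ]
```

View pics/z1.png

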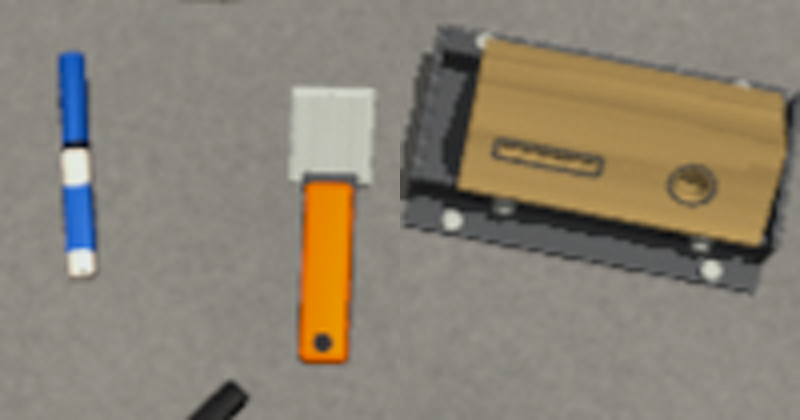

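The left crop shows the marker with its blue cap forward (cap end at zoomed (71,52)) and the scraper with its blade forward (blade edge at (333,87), handle end at (323,362)). The right crop shows the slot centre at (548,157) and the socket centre at (692,185). The block is yawed about -10°.

Run:
```python
from h import *
c=cam("top")
Z=lambda x,y,o:((x+.5)/4-.5+o[0],(y+.5)/4-.5+o[1])
L=(210,195);B=(250,185)
for n,x,y,o,z in(("hend",324,362,L,.011),("edge",333,87,L,.011),("mtip",71,52,L,.0085),("mend",82,276,L,.0085),("slot",548,157,B,.08),("sock",692,185,B,.08),("carton?",0,0,L,0)):
    print(n,onz(c,[Z(x,y,o)],z)[0].round(4))
```

```text
hend [0.5087 0.1105 0.011 ]
edge [0.6785 0.1058 0.011 ]
mtip [0.7027 0.2678 0.0085]
mend [0.5626 0.2578 0.0085]
slot [ 0.6419 -0.1169  0.08  ]
sock [ 0.6246 -0.2     0.08  ]
carton? [0.7387 0.3145 0.    ]
```

```bash
cat >> h.py <<'E'
def rot(yaw,p):
    y,p=np.radians([yaw,p]);f=np.array([np.cos(y),np.sin(y),0]);d=np.array([0,0,-1.])
    return np.c_[np.cos(p)*f-np.sin(p)*d,[np.sin(y),-np.cos(y),0],np.cos(p)*d+np.sin(p)*f]
def go(pos,yaw,p,show=True):
    s=ctrl.get_state();Rc=R.from_rotvec(s["tool_rot"])
    t=Rc.inv().apply(np.array(pos)-s["position"])/.3
    w=(Rc.inv()*R.from_matrix(rot(yaw,p))).as_rotvec()/np.radians(60)
    print("shift",t.round(4),"turn",w.round(4),"| F",s["ft_force"].round(1),"t",round(s["time"],2),"q",s["joint_positions"].round(2),"w",round(s["grip_width"],3))
E
python3 -c "
from h import *
go((.45,.3,.3),0,0); go((.45,.3,.3),100,0)"
```

```text
shift [-0.9175 -0.6143 -0.2592] turn [-2.0000e-04  1.1000e-03  2.5715e+00] | F [ 0.7 -0.3  0.5] t 0.25 q [-1.11  0.32 -0.07  1.45  0.02  1.37 -0.06] w 1.004
shift [-0.9175 -0.6143 -0.2592] turn [-7.000e-04  4.000e-04  9.048e-01] | F [ 0.7 -0.3  0.5] t 0.25 q [-1.11  0.32 -0.07  1.45  0.02  1.37 -0.06] w 1.004
```

Request:
jog_arm(moves=[-0.15,-0.1,-0.05,0,0,0.16,1,-0.32,-0.2,-0.1,0,0,0.33,1,-0.5,-0.3,-0.15,0,0,0.5,1,-0.65,-0.42,-0.2,0,0,0.66,1,-0.8,-0.52,-0.25,0,0,0.83,1,-0.92,-0.61,-0.26,0,0,1,1,-0.92,-0.61,-0.26,0,0,1,1,-0.92,-0.61,-0.26,0,0,1,1])

```text
time: 1.25
position: [0.4508, 0.3017, 0.3004]
tool_rot: [-2.134, -2.304, -0.0]
ft_force: [-1.0, 0.4, -0.7]
grip_width: 1.0
grip_force: 0.0
```

```bash
python3 -c "
from h import *
go((.5,.16,.3),0,0)"
```

```text
shift [-0.4834  0.1276  0.0011] turn [-9.0000e-04 -2.0000e-04  1.5729e+00] | F [-1.   0.4 -0.7] t 1.25 q [-0.84  0.06  0.21  1.6  -0.01  1.48 -0.55] w 1.0
```

Request:
jog_arm(moves=[-0.16,0.04,0,0,0,0.16,1,-0.32,0.08,0,0,0,0.33,1,-0.48,0.13,0,0,0,0.5,1,-0.48,0.13,0,0,0,0.66,1,-0.48,0.13,0,0,0,0.83,1,-0.48,0.13,0,0,0,1,1,-0.48,0.13,0,0,0,1,1,-0.48,0.13,0,0,0,1,1])

```text
time: 2.25
position: [0.5006, 0.1614, 0.3004]
tool_rot: [-3.0, -0.934, 0.001]
ft_force: [0.3, 0.5, -0.3]
grip_width: 0.998
grip_force: 0.0
```

Request:
jog_arm(moves=[0,0,0,0,0,0.16,1,0,0,0,0,0,0.33,1,0,0,0,0,0,0.5,1,0,0,0,0,0,0.57,1,0,0,0,0,0,0.57,1,0,0,0,0,0,0.57,1,0,0,0,0,0,0.57,1,0,0,0,0,0,0.57,1])

```text
time: 3.25
position: [0.501, 0.1604, 0.3006]
tool_rot: [-3.142, -0.003, -0.0]
ft_force: [0.1, -0.1, -0.6]
grip_width: 1.001
grip_force: 0.0
```

Run:
```python
from h import *
go((.5,.16,.3),0,0)
c=cam("wrist");save(c["img"],"w1.png")
P=dict(hend=(.5087,.1105,.011),edge=(.6785,.1058,.011),mtip=(.7027,.2678,.0085),mend=(.5626,.2578,.0085),slot=(.6419,-.1169,.08),sock=(.6246,-.2,.08))
for k,v in P.items(): print(k,proj(c,v).round(1))
```

```text
shift [-0.0032  0.0012  0.0019] turn [-0.0001 -0.0001  0.0021] | F [ 0.1 -0.1 -0.6] t 3.25 q [-0.71  0.02  0.36  1.64 -0.01  1.48 -1.92] w 1.001
hend [[364.6 195.1]]
edge [[374.5  29.1]]
mtip [[214.7   2.8]]
mend [[232.3 145.7]]
slot [[637.2  55.7]]
sock [[726.6  77.2]]
```

View pics/w1.png

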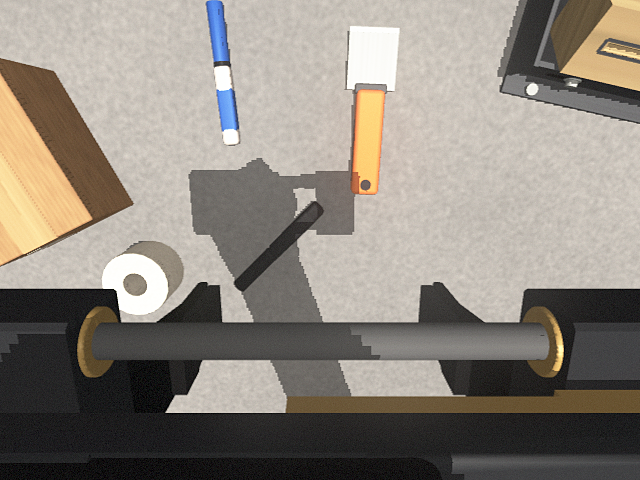

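The wrist view agrees with the top-view positions: scraper handle end at (366,193), blade edge at (372,27), marker end at (231,143). Next I'll grasp the scraper with the tool tilted 30°, so that it's nearly upright at insertion.

Run:
```python
from h import *
c=cam("wrist");I=c["img"]
for A,r in blobs(I,(8,120,150),(22,255,255),300):
    if 330<r[0][0]<400 and r[0][1]<220:
        print(A,r); b=cv2.boxPoints(r); W=onz(c,b,.022); print(W.round(4), W.mean(0).round(4))
z=rot(-1.6,30)[:,2]; T=np.array([.583,.1084,.0085])
go(T-.09*z,-1.6,30)
```

```text
2700.0 ((367.2218017578125, 141.4513702392578), (28.19498634338379, 104.42124938964844), 3.5763344764709473)
[[0.5129 0.128  0.022 ]
 [0.6205 0.1236 0.022 ]
 [0.6189 0.0945 0.022 ]
 [0.5111 0.0969 0.022 ]] [0.5658 0.1107 0.022 ]
shift [0.1231 0.1691 0.7137] turn [-0.0075  0.4999  0.0278] | F [ 0.4 -0.7  1.3] t 3.35 q [-0.71  0.02  0.36  1.65 -0.01  1.48 -1.92] w 0.999
```

Request:
jog_arm(moves=[0.03,0.04,0.15,0,0.12,0,1,0.06,0.08,0.3,0,0.25,0.01,1,0.09,0.12,0.45,0,0.37,0.02,1,0.125,0.166,0.6,-0.007,0.5,0.028,1,0.125,0.166,0.714,-0.007,0.5,0.028,1,0.125,0.166,0.714,-0.007,0.5,0.028,1,0.125,0.166,0.714,-0.007,0.5,0.028,1,0.125,0.166,0.714,-0.007,0.5,0.028,1])

```text
time: 4.35
position: [0.5405, 0.1115, 0.089]
tool_rot: [3.028, -0.044, 0.817]
ft_force: [0.1, 0.5, 0.0]
grip_width: 1.001
grip_force: 0.0
```

Run:
```python
from h import *
go((.584,.1095,.0085),-1.6,30)
```

```text
shift [-0.0096  0.0032  0.3048] turn [-0.0019 -0.0036 -0.0015] | F [0.1 0.5 0. ] t 4.35 q [-0.65 -0.09  0.26  2.3   0.5   0.49 -2.38] w 1.001
```

Request:
jog_arm(moves=[-0.01,0.003,0.06,0,0,0,1,-0.01,0.003,0.12,0,0,0,1,-0.01,0.003,0.18,0,0,0,1,-0.01,0.003,0.23,0,0,0,1,-0.01,0.003,0.27,0,0,0,1,-0.01,0.003,0.29,0,0,0,1,-0.01,0.003,0.304,0,0,0,1,-0.01,0.003,0.304,0,0,0,1])

```text
time: 5.35
position: [0.5816, 0.1086, 0.006]
tool_rot: [3.028, -0.043, 0.812]
ft_force: [-0.4, -0.3, 0.0]
grip_width: 1.002
grip_force: 0.0
```

Run:
```python
from h import *
go((.584,.1095,.0085),-1.6,30)
c=cam("wrist");save(c["img"],"w2.png")
```

```text
shift [ 0.0109 -0.0033 -0.0033] turn [-0.0003 -0.0002 -0.0005] | F [-0.4 -0.3  0. ] t 5.35 q [-0.63  0.16  0.3   2.27  0.55  0.26 -2.45] w 1.002
```

View pics/w2.png

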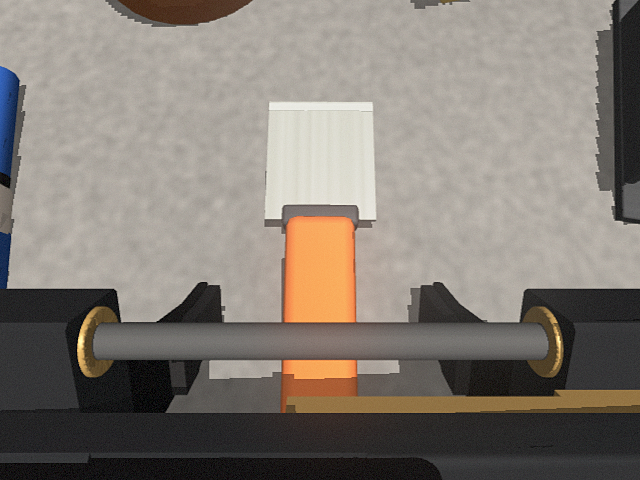

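The handle sits between the open fingers at column 320, and the blade is ahead of it at rows 102 to 220. I'll raise the TCP a touch and close.

Request:
jog_arm(moves=[0.01,0,-0.004,0,0,0,1,0.01,0,-0.004,0,0,0,-1,0.01,0,-0.004,0,0,0,-1,0.01,0,-0.004,0,0,0,-1,0.01,0,-0.004,0,0,0,-1,0.01,0,-0.004,0,0,0,-1,0.01,0,-0.004,0,0,0,-1,0.01,0,-0.004,0,0,0,-1], newtons=45)

```text
time: 6.4
position: [0.5835, 0.1085, 0.0084]
tool_rot: [3.028, -0.043, 0.811]
ft_force: [-0.6, 1.2, -0.1]
grip_width: 0.341
grip_force: 45.0
```

Run:
```python
from h import *
s=ctrl.get_state();print(s["position"].round(4),s["grip_force"],s["torque"])
# blade-edge grasp geometry: scraper axis in tool frame
Rt=R.from_rotvec(s["tool_rot"])
print("zaxis",Rt.as_matrix().round(3).tolist())
print("edge in tool",Rt.inv().apply(np.array([.6800,.1065,.011])-s["position"]).round(4))
go((.60,.08,.25),-11.8,-15)
```

```text
[0.5835 0.1085 0.0084] 44.9922871601305 [-0.03225242  0.74452709 -0.01925023]
zaxis [[0.866, -0.028, 0.5], [-0.025, -1.0, -0.014], [0.5, -0.001, -0.866]]
edge in tool [ 0.0848 -0.0007  0.046 ]
shift [ 0.4525  0.093  -0.6685] turn [-0.0233 -0.748   0.1725] | F [-0.6  1.2 -0.1] t 6.4 q [-0.62  0.16  0.29  2.27  0.54  0.27 -2.43] w 0.341
```

Request:
jog_arm(moves=[0.05,0,-0.09,0,0,0,-1,0.13,0,-0.22,0,0,0,-1,0.22,0,-0.38,0,0,0,-1,0.3,0.03,-0.5,0,-0.15,0.03,-1,0.38,0.06,-0.6,-0.01,-0.32,0.08,-1,0.45,0.09,-0.67,-0.02,-0.48,0.12,-1,0.45,0.09,-0.67,-0.023,-0.62,0.15,-1,0.45,0.09,-0.67,-0.023,-0.748,0.17,-1])

```text
time: 7.4
position: [0.5998, 0.0811, 0.2502]
tool_rot: [-3.072, 0.314, 0.409]
ft_force: [0.0, 0.1, -1.6]
grip_width: 0.337
grip_force: 45.0
```

```bash
cat >> h.py <<'E'
SL=np.array([.6419,-.1169,.08]);SO=np.array([.6246,-.2,.08]);YB=-11.8
def pre(mouth,out,e,yaw=YB,p=-15):
    y=np.radians(yaw);zs=np.array([-np.cos(y),-np.sin(y),1])/np.sqrt(2)
    return mouth+out*zs-rot(yaw,p)@np.array(e)
E
python3 - <<'E'
from h import *
go((.60,.08,.25),-11.8,-15)
c=cam("wrist");save(c["img"],"w3.png")
T=pre(SL,.04,(.0848,0,.046));print(T);go(T,YB,-15)
E
```

```text
shift [0.0015 0.0034 0.0001] turn [0.0007 0.003  0.0021] | F [ 0.   0.1 -1.6] t 7.4 q [-0.42  0.43  0.41  1.31 -0.23  1.69 -1.79] w 0.337
[ 0.545688   -0.09680027  0.17466471]
shift [0.007  0.6128 0.2451] turn [ 0.0048  0.0105 -0.0011] | F [ 3.6 -1.1 -5.2] t 7.45 q [-0.41  0.44  0.41  1.31 -0.23  1.69 -1.79] w 0.34
```

View pics/w3.png

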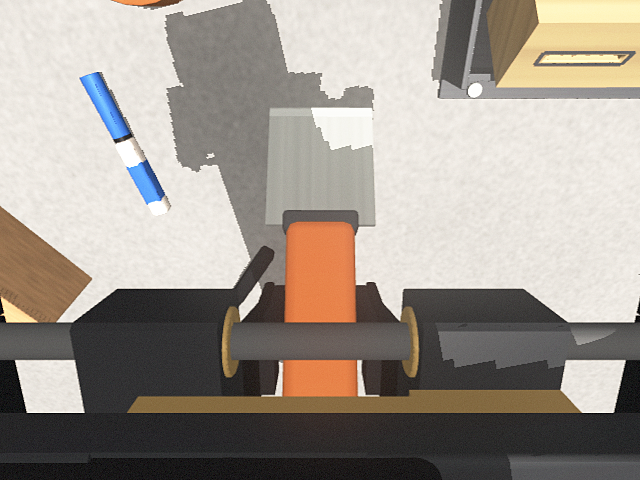

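The blade is centred in the view at column 321 with its edge at row 107 and hasn't slipped. The slot is visible at (585,58). I'll move to 40 mm out from the mouth.

Request:
jog_arm(moves=[0,0.1,0,0,0,0,-1,0,0.25,0,0,0,0,-1,0,0.42,0,0,0,0,-1,0,0.55,0.05,0,0,0,-1,0,0.61,0.12,0,0,0,-1,0,0.612,0.2,0,0,0,-1,0.007,0.612,0.245,0.003,0.006,0,-1,0.007,0.612,0.245,0.003,0.006,0,-1])

```text
time: 8.45
position: [0.5447, -0.0948, 0.1776]
tool_rot: [-3.071, 0.313, 0.396]
ft_force: [0.2, 0.2, -1.1]
grip_width: 0.34
grip_force: 45.0
```

Run:
```python
from h import *
T=pre(SL,.04,(.0848,0,.046));go(T,YB,-15)
c=cam("wrist");save(c["img"],"w4.png")
s=ctrl.get_state();print(s["position"],proj(c,s["position"]+rot(YB,-15)@[.0848,0,.046]),proj(c,[SL,SO]))
```

```text
shift [0.0068 0.0058 0.0082] turn [-0.0022 -0.0047  0.0031] | F [ 0.2  0.2 -1.1] t 8.45 q [-0.24  0.37  0.48  1.55 -0.16  1.52 -1.51] w 0.34
[ 0.54550988 -0.09499745  0.17850548] [[322.13104175 109.6575477 ]] [[325.67640525  40.09037313]
 [487.61129533  40.52459191]]
```

View pics/w4.png

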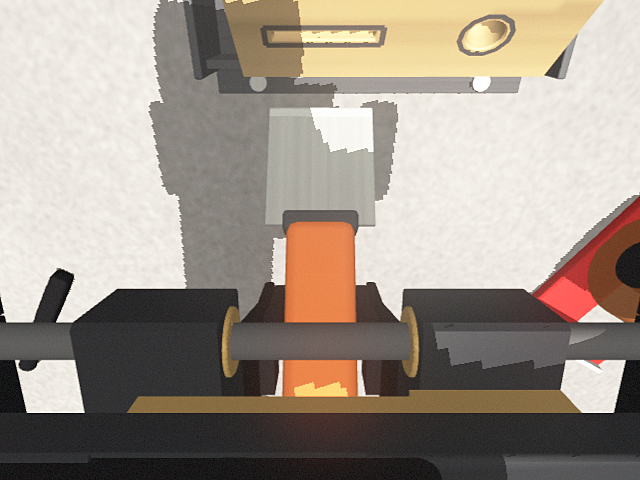

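The wrist view shows the slot centred near (324,36), the socket near (487,35), and the blade edge at row 107, cols 268-374. The fit is close, so now I'll measure it at sub-pixel level.

Run:
```python
from h import *
ps=[];
for i in range(4):
    c=cam("wrist");s=ctrl.get_state();ps.append(np.r_[s["position"],s["tool_rot"]])
ps=np.array(ps);print(ps.std(0).round(4),ps.mean(0).round(4))
g=c["img"].astype(int)
gr=g.sum(2)//3
for u in(295,345,365):print(u,gr[18:54,u].tolist())
print("row35",gr[35,256:270].tolist(),gr[35,376:392].tolist())
print("sock row35",gr[35,450:466].tolist(),gr[35,506:522].tolist())
print("sock col487",gr[8:24,487].tolist(),gr[44:62,487].tolist())
print("edge col290",gr[100:112,290].tolist(),"col 350",gr[100:112,350].tolist())
print("blade row112",gr[112,262:274].tolist(),gr[112,368:380].tolist())
```

```text
[0.0001 0.0001 0.0001 0.0001 0.0003 0.0004] [ 0.5462 -0.0953  0.1793 -3.0722  0.3131  0.3913]
295 [127, 129, 126, 124, 124, 124, 122, 116, 119, 114, 121, 105, 77, 78, 83, 80, 96, 148, 167, 163, 162, 163, 161, 163, 157, 156, 156, 124, 110, 80, 78, 77, 83, 115, 129, 126]
345 [208, 207, 205, 202, 201, 202, 201, 195, 196, 194, 195, 142, 117, 119, 118, 118, 170, 232, 232, 232, 228, 226, 226, 227, 238, 241, 241, 213, 107, 124, 116, 116, 125, 197, 213, 206]
365 [207, 207, 209, 204, 202, 200, 197, 199, 194, 195, 196, 146, 111, 119, 117, 120, 168, 232, 233, 231, 231, 228, 227, 228, 238, 240, 240, 214, 143, 120, 120, 118, 127, 197, 208, 206]
row35 [115, 117, 113, 116, 107, 90, 72, 74, 71, 73, 80, 111, 120, 121] [196, 207, 209, 170, 126, 126, 124, 123, 110, 188, 201, 193, 196, 196, 196, 199]
sock row35 [200, 196, 199, 200, 198, 196, 201, 206, 155, 111, 119, 117, 117, 125, 172, 197] [211, 158, 111, 122, 114, 108, 161, 200, 201, 202, 199, 201, 203, 198, 197, 201]
sock col487 [206, 205, 205, 207, 203, 204, 205, 203, 205, 201, 190, 114, 115, 117, 121, 163] [208, 210, 209, 207, 209, 232, 234, 231, 215, 162, 117, 114, 121, 206, 215, 210, 209, 209]
edge col290 [141, 141, 140, 140, 134, 135, 132, 142, 180, 190, 194, 192] col 350 [234, 231, 234, 231, 230, 229, 231, 228, 248, 251, 253, 252]
blade row112 [139, 135, 142, 136, 134, 135, 123, 159, 185, 189, 187, 186] [252, 252, 254, 254, 201, 136, 147, 148, 147, 146, 146, 145]
```

Run:
```python
from h import *
d=ctrl.get_image("wrist");s=ctrl.get_state();M=d["tool_from_camera"];f,cx,cy=d["fx"],d["cx"],d["cy"]
def tl(u,v,D): return (M@[(u-cx)/f*D,-(v-cy)/f*D,-D,1])[:3]
a=np.array([.866,0,.5]);n=np.array([.5,0,-.866])
Rt=R.from_rotvec(s["tool_rot"]).as_matrix();print("pose",s["position"].round(4))
dep=85e-3*f/np.hypot(485.-322.7,37.4-39.6);print("dep",dep)
S=tl(322.7,39.6,dep);E=np.array([.0848,0,.046])
Ei=tl(320.5,107.6,.1965)
for nm,e in(("E grasp",E),("E img",Ei)):print(nm,e.round(4),"a,y,n",[(S-e)@a,(S-e)[1],(S-e)@n])
print("S world",s["position"]+Rt@S)
c=dict(R=Rt@M[:3,:3],p=s["position"]+Rt@M[:3,3],f=f,cx=cx,cy=cy)
W=onz(c,[(322.7,39.6),(485.,37.4)],.08);print(W,np.degrees(np.arctan2(-(W[0]-W[1])[0],(W[0]-W[1])[1])),np.linalg.norm(W[0]-W[1]))
S2=Rt.T@(W[0]-s["position"]);print("S2",[(S2-Ei)@a,(S2-Ei)[1],(S2-Ei)@n],"top",[(Rt.T@(SL-s["position"])-E)@v for v in(a,[0,1,0],n)])
print("axis elev",np.degrees(np.arcsin(-(Rt@a)[2])), np.degrees(np.arctan2((Rt@a)[1],(Rt@a)[0])))
```

```text
pose [ 0.5461 -0.0955  0.1792]
dep 0.2092832448823323
E grasp [0.0848 0.     0.046 ] a,y,n [np.float64(0.042944930010291774), np.float64(0.000707324041108283), np.float64(-0.001391595244269423)]
E img [ 0.0861 -0.0004  0.0458] a,y,n [np.float64(0.04192073451227591), np.float64(0.0011376064490139183), np.float64(-0.0021999337276054597)]
S world [ 0.64410114 -0.11614021  0.08225166]
[[ 0.64399644 -0.11612419  0.08      ]
 [ 0.6277512  -0.20004641  0.08      ]] -10.955531347300335 0.08548009861300931
S2 [np.float64(0.04342478412849566), np.float64(0.0011499357689007913), np.float64(-0.0038788225412246663)] top [np.float64(0.0430951741182887), np.float64(0.001903653910307645), np.float64(-0.004397938568349382)]
axis elev 44.543972563532535 -11.504160174698983
```

Request:
jog_arm(moves=[0.01,0.0037,0.017,0,-0.0076,0,-1,0.03,0.0037,0.027,0,-0.0076,0,-1,0.05,0.0037,0.039,0,-0.0076,0,-1,0.07,0.0037,0.05,0,-0.0076,0,-1,0.085,0.0037,0.059,0,-0.0076,0,-1,0.091,0.0037,0.0623,0,-0.0076,0,-1,0.091,0.0037,0.0623,0,-0.0076,0,-1,0.091,0.0037,0.0623,0,-0.0076,0,-1])

```text
time: 9.75
position: [0.5665, -0.1009, 0.1537]
tool_rot: [-3.069, 0.314, 0.406]
ft_force: [-0.2, 0.2, -1.2]
grip_width: 0.343
grip_force: 45.0
```

Run:
```python
from h import *
s=ctrl.get_state();c=cam("wrist");t=cam("top");I=c["img"]
s=ctrl.get_state();print(s["position"].round(4),s["ft_force"].round(1))
Rt=R.from_rotvec(s["tool_rot"]).as_matrix();a=Rt@[.866,0,.5];print("axis elev",np.degrees(np.arcsin(-a[2])),"yaw",np.degrees(np.arctan2(a[1],a[0])))
A=cv2.resize(I[10:160,235:535],(800,400),interpolation=cv2.INTER_CUBIC)
u,v=proj(t,[SL])[0].astype(int);B=cv2.resize(t["img"][v-20:v+20,u-45:u+55],(500,200),interpolation=cv2.INTER_CUBIC)
B=np.hstack([B,np.zeros((200,300,3),np.uint8)]);save(np.vstack([A,B]),"z2.png");print(u-45,v-20)
```

```text
[ 0.5665 -0.1009  0.1537] [-0.8 -0.6 -1.6]
axis elev 45.07015626174413 yaw -11.523104000721105
341 203
```

View pics/z2.png

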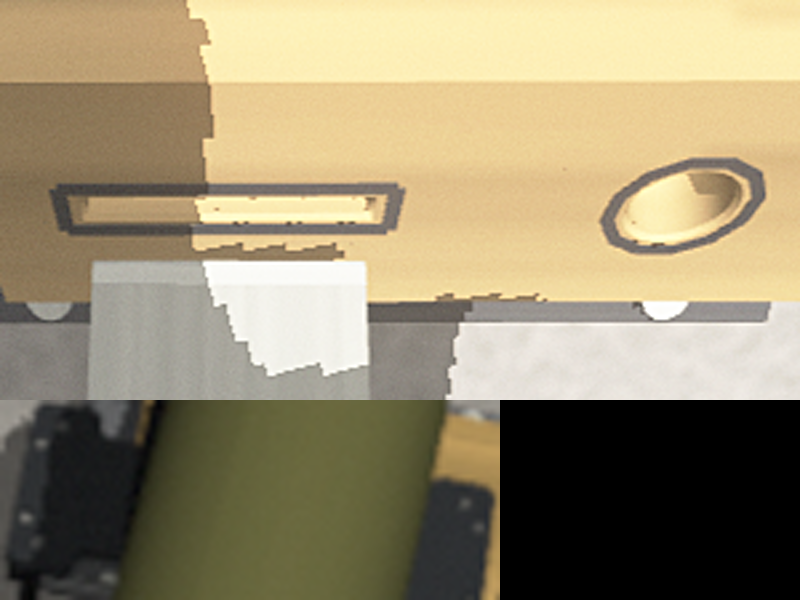

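The close-up shows the blade edge centred on the slot (blade centre x=229, slot centre x=228) about 10 mm short of the mouth. The socket is at (684,205). I'll advance carefully and watch the force.

Request:
jog_arm(moves=[0.011,0,0.008,0,0,0,-1,0.022,0,0.0145,0,0,0,-1,0.028,0,0.018,0,0,0,-1,0.031,0,0.0195,0,0,0,-1,0.034,0,0.021,0,0,0,-1,0.037,0,0.023,0,0,0,-1,0.037,0,0.023,0,0,0,-1,0.037,0,0.023,0,0,0,-1])

```text
time: 10.85
position: [0.5754, -0.1027, 0.1439]
tool_rot: [-3.069, 0.314, 0.405]
ft_force: [0.0, -0.0, -2.7]
grip_width: 0.337
grip_force: 45.0
```

```bash
cat >> h.py <<'E'
def rep(E=(.0848,0,.046),mouth=SL):
    s=ctrl.get_state();Rt=R.from_rotvec(s["tool_rot"]).as_matrix();a=Rt@[.866,0,.5];n=Rt@[.5,0,-.866]
    F=s["ft_force"];print("t",round(s["time"],2),"pos",s["position"].round(4),"elev",np.degrees(np.arcsin(-a[2])).round(2),"yaw",np.degrees(np.arctan2(a[1],a[0])).round(2),"F a,y,n",(F@a).round(1),(F@Rt[:,1]).round(1),(F@n).round(1),"M",s["torque"].round(2))
    print("past mouth(est): a,y,n",[((s["position"]+Rt@np.array(E)-mouth)@v*1000).round(1) for v in(a,Rt[:,1],n)],s["grip_force"].round(1))
E
python3 -c "
from h import *
rep()"
```

```text
t 10.85 pos [ 0.5754 -0.1027  0.1439] elev 45.06 yaw -11.53 F a,y,n 1.9 0.1 -1.9 M [-0.09 -0.25 -0.01]Traceback (most recent call last):
  File "<string>", line 3, in <module>
    rep()
    ~~~^^
  File "h.py", line 40, in rep
    print("past mouth(est): a,y,n",[((s["position"]+Rt@np.array(E)-mouth)@v*1000).round(1) for v in(a,Rt[:,1],n)],s["grip_force"].round(1))
                                                                                                                  ^^^^^^^^^^^^^^^^^^^^^
AttributeError: 'float' object has no attribute 'round'
```

Request:
jog_arm(moves=[0.003,0,0.0017,0,0,0,-1,0.006,0,0.0033,0,0,0,-1,0.0087,0,0.005,0,0,0,-1,0.0115,0,0.0067,0,0,0,-1,0.0145,0,0.0083,0,0,0,-1,0.0173,0,0.01,0,0,0,-1,0.0173,0,0.01,0,0,0,-1,0.0173,0,0.01,0,0,0,-1])

```text
time: 11.85
position: [0.5794, -0.1036, 0.1396]
tool_rot: [-3.069, 0.314, 0.406]
ft_force: [0.3, 0.4, -1.8]
grip_width: 0.336
grip_force: 45.0
```

```bash
sed -i 's/s\["grip_force"\].round(1))/s["grip_force"])/' h.py; python3 -c "
from h import *
rep()"
```

```text
t 11.85 pos [ 0.5794 -0.1036  0.1396] elev 45.08 yaw -11.53 F a,y,n 1.4 -0.5 -1.1 M [-0.13 -0.38 -0.01]
past mouth(est): a,y,n [np.float64(9.1), np.float64(-0.5), np.float64(-0.6)] 44.992537051387494
```

No contact force at about 8 mm past the mouth, so the blade is in. Pushing deeper.

Request:
jog_arm(moves=[0.0115,0,0.0067,0,0,0,-1,0.023,0,0.0133,0,0,0,-1,0.0346,0,0.02,0,0,0,-1,0.046,0,0.0267,0,0,0,-1,0.0577,0,0.0333,0,0,0,-1,0.0693,0,0.04,0,0,0,-1,0.0808,0,0.0467,0,0,0,-1,0.0808,0,0.0467,0,0,0,-1])

```text
time: 12.85
position: [0.599, -0.1076, 0.1195]
tool_rot: [-3.07, 0.314, 0.405]
ft_force: [1.7, 0.2, -0.7]
grip_width: 0.335
grip_force: 45.0
```

```bash
python3 -c "
from h import *
rep()"
```

```text
t 12.85 pos [ 0.599  -0.1076  0.1195] elev 45.06 yaw -11.54 F a,y,n 1.6 -0.6 0.6 M [-0.22 -0.41 -0.  ]
past mouth(est): a,y,n [np.float64(37.5), np.float64(-0.5), np.float64(-0.6)] 44.99194046521698
```

Request:
jog_arm(moves=[0.0087,0,0.005,0,0,0,-1,0.0173,0,0.01,0,0,0,-1,0.026,0,0.015,0,0,0,-1,0.0346,0,0.02,0,0,0,-1,0.0404,0,0.0233,0,0,0,-1,0.0433,0,0.025,0,0,0,-1,0.0462,0,0.0267,0,0,0,-1,0.0462,0,0.0267,0,0,0,-1])

```text
time: 13.85
position: [0.6099, -0.1098, 0.1085]
tool_rot: [-3.069, 0.314, 0.406]
ft_force: [0.9, 0.3, -0.4]
grip_width: 0.338
grip_force: 45.0
```

```bash
python3 -c "
from h import *
rep()"
```

```text
t 13.85 pos [ 0.6099 -0.1098  0.1085] elev 45.07 yaw -11.53 F a,y,n 0.9 -0.4 0.3 M [-0.21 -0.45 -0.06]
past mouth(est): a,y,n [np.float64(53.1), np.float64(-0.6), np.float64(-0.5)] 44.99255716718924
```

Now slow steps until it bottoms out.

Request:
jog_arm(moves=[0.0014,0,0.0008,0,0,0,-1,0.0029,0,0.0017,0,0,0,-1,0.0043,0,0.0025,0,0,0,-1,0.0058,0,0.0033,0,0,0,-1,0.0072,0,0.0042,0,0,0,-1,0.0087,0,0.005,0,0,0,-1,0.0087,0,0.005,0,0,0,-1,0.0087,0,0.005,0,0,0,-1])

```text
time: 14.85
position: [0.6119, -0.1102, 0.1064]
tool_rot: [-3.069, 0.314, 0.406]
ft_force: [1.5, -0.2, -0.2]
grip_width: 0.333
grip_force: 45.0
```

```bash
python3 -c "
from h import *
rep()"
```

```text
t 14.85 pos [ 0.6119 -0.1102  0.1064] elev 45.08 yaw -11.53 F a,y,n 1.2 -0.1 0.9 M [-0.15 -0.38  0.02]
past mouth(est): a,y,n [np.float64(56.1), np.float64(-0.6), np.float64(-0.6)] 44.99302461445787
```

Request:
jog_arm(moves=[0.0014,0,0.0008,0,0,0,-1,0.0029,0,0.0017,0,0,0,-1,0.0043,0,0.0025,0,0,0,-1,0.0058,0,0.0033,0,0,0,-1,0.0072,0,0.0042,0,0,0,-1,0.0072,0,0.0042,0,0,0,-1,0.0072,0,0.0042,0,0,0,-1,0.0072,0,0.0042,0,0,0,-1])

```text
time: 15.85
position: [0.6122, -0.1104, 0.106]
tool_rot: [-3.068, 0.314, 0.411]
ft_force: [-5.0, 1.4, 9.3]
grip_width: 0.341
grip_force: 45.0
```

```bash
python3 -c "
from h import *
rep()"
```

```text
t 15.85 pos [ 0.6122 -0.1104  0.106 ] elev 45.27 yaw -11.51 F a,y,n -10.3 -0.4 2.9 M [0.19 1.35 0.08]
past mouth(est): a,y,n [np.float64(56.5), np.float64(-0.5), np.float64(-0.7)] 44.99387741088867
```

Bottomed out at about 10 N. Release and back off along the tool axis.

Request:
jog_arm(moves=[0.005,0,0.003,0,0,0,0.2,0.005,0,0.003,0,0,0,0.2,0.005,0,0.003,0,0,0,0.2,0.005,0,0.003,0,0,0,0.2,0.005,0,-0.05,0,0,0,0.2,0.005,0,-0.15,0,0,0,0.2,0.005,0,-0.3,0,0,0,0.2,0.005,0,-0.45,0,0,0,0.2])

```text
time: 16.85
position: [0.6498, -0.1185, 0.2371]
tool_rot: [-3.07, 0.314, 0.404]
ft_force: [0.4, -0.6, 0.0]
grip_width: 0.599
grip_force: 0.0
```

Run:
```python
from h import *
rep()
c=cam("top");I=c["img"]
for n,lo,hi in(("orange",(8,180,150),(20,255,255)),("blue",(100,150,80),(125,255,255))):
    for A,r in blobs(I,lo,hi,40):
        u,v=r[0]
        if 200<u<440 and 190<v<300: print(n,A,np.round(r[0],1),np.round(r[1],1),round(r[2],1))
# marker: barrel centre 40 mm from rear end, grasp tilt 30
mt,me=np.array([.7027,.2678,.0085]),np.array([.5626,.2578,.0085]);yaw=np.degrees(np.arctan2(*(mt-me)[[1,0]]));C=me+(mt-me)*45/140
print(yaw,C); go(C-.09*rot(yaw,30)[:,2],yaw,30); go((.55,.15,.25),-4,0)
```

```text
t 16.85 pos [ 0.6498 -0.1185  0.2371] elev 45.02 yaw -11.53 F a,y,n 0.4 0.5 0.4 M [-0.14 -0.15 -0.03]
past mouth(est): a,y,n [np.float64(-9.0), np.float64(-0.5), np.float64(119.3)] 0.0
blue 111.5 [228. 219.] [22.  6.] 90.0
blue 81.0 [229.4 249. ] [14.6  6.6] 84.3
4.082710430199901 [0.60763214 0.26101429 0.0085    ]
shift [-0.3996 -1.169   0.6468] turn [ 0.0337  0.7358 -0.2671] | F [-1.   0.5  4.5] t 16.9 q [-0.14  0.58  0.48  1.13 -0.24  1.74 -1.48] w 0.6
shift [-0.5058 -0.81    0.1101] turn [-0.0188  0.2404 -0.1268] | F [-1.   0.5  4.5] t 16.9 q [-0.14  0.58  0.48  1.13 -0.24  1.74 -1.48] w 0.6
```

Request:
jog_arm(moves=[-0.06,-0.1,0,0,0,0,0.2,-0.14,-0.25,0,0,0.05,0,0.2,-0.24,-0.42,0,0,0.1,-0.03,0.2,-0.34,-0.58,0,0,0.15,-0.06,0.2,-0.43,-0.72,0.05,-0.01,0.2,-0.1,0.2,-0.51,-0.81,0.11,-0.02,0.24,-0.127,0.2,-0.51,-0.81,0.11,-0.02,0.24,-0.127,0.2,-0.51,-0.81,0.11,-0.02,0.24,-0.127,0.2])

```text
time: 17.9
position: [0.5462, 0.1505, 0.2444]
tool_rot: [-3.139, 0.111, 0.015]
ft_force: [0.9, 0.2, -0.6]
grip_width: 0.598
grip_force: 0.0
```

Run:
```python
from h import *
c=cam("top");print("carton corners",onz(c,[(177,292),(150,230)],.09).round(3).tolist(),"label",onz(c,[(197,325)],.055).round(3))
w=cam("wrist");I=w["img"];mt,me=np.array([.7027,.2678,.0085]),np.array([.5626,.2578,.0085]);print("pred",proj(w,[mt,me]).round(1))
for A,r in blobs(I,(100,150,60),(125,255,255),100):
    u,v=r[0]
    if 20<u<400: print("blue",A,np.round(r[0],1),np.round(r[1],1),round(r[2],1),onz(w,[r[0]],.0085).round(4),onz(w,cv2.boxPoints(r),.0085)[:,:2].round(4).tolist())
T=np.array([.6026,.2607,.008]);go(T-.09*rot(4.1,20)[:,2],4.1,20)
```

```text
carton corners [[0.485, 0.362, 0.09], [0.63, 0.431, 0.09]] label [[0.413 0.323 0.055]]
pred [[178.3  47.6]
 [211.8 200. ]]
blue 799.5 [184.3  77.9] [67.1 17.2] 77.5 [[0.677  0.2666 0.0085]] [[0.7038, 0.2765], [0.7057, 0.2608], [0.6492, 0.2563], [0.647, 0.2727]]
blue 230.5 [202.  162.4] [44.  18.6] 81.0 [[0.5999 0.262  0.0085]] [[0.6198, 0.2711], [0.6212, 0.2532], [0.5795, 0.2526], [0.578, 0.2711]]
shift [ 0.0621 -0.3681  0.5044] turn [ 0.0231  0.3423 -0.1369] | F [-0.3 -1.1  0. ] t 18.0 q [-0.63  0.14  0.35  1.64 -0.05  1.38 -1.91] w 0.604
```

Request:
jog_arm(moves=[0.02,-0.08,0.08,0,0.08,-0.03,0.2,0.04,-0.2,0.2,0.01,0.17,-0.07,0.2,0.065,-0.32,0.32,0.02,0.26,-0.11,0.2,0.065,-0.371,0.43,0.023,0.342,-0.137,0.2,0.065,-0.371,0.504,0.023,0.342,-0.137,0.2,0.065,-0.371,0.504,0.023,0.342,-0.137,0.2,0.065,-0.371,0.504,0.023,0.342,-0.137,0.2,0.065,-0.371,0.504,0.023,0.342,-0.137,0.2])

```text
time: 19.0
position: [0.5727, 0.2609, 0.0937]
tool_rot: [-3.078, -0.112, -0.544]
ft_force: [0.4, 0.6, 0.7]
grip_width: 0.601
grip_force: 0.0
```

Run:
```python
from h import *
w=cam("wrist");I=w["img"]
for A,r in blobs(I,(100,150,60),(125,255,255),100):
    u,v=r[0]
    if 20<u<500: print("blue",A,np.round(r[0],1),np.round(r[1],1),round(r[2],1),onz(w,[r[0]],.0085).round(4))
go((.604,.2617,.0075),4.1,20)
```

```text
blue 738.5 [325.5 137.8] [77.8 20.9] 88.3 [[0.6792 0.2656 0.0085]]
shift [0.0006 0.0061 0.3053] turn [-0.0019 -0.0004  0.0012] | F [-0.3  0.2 -0.3] t 19.05 q [-0.8   0.16  0.25  1.97  0.18  0.71 -2.17] w 0.598
```

Request:
jog_arm(moves=[0,0.008,0.06,0,0,0,0.2,0,0.008,0.12,0,0,0,0.2,0,0.008,0.18,0,0,0,0.2,0,0.008,0.23,0,0,0,0.2,0,0.008,0.27,0,0,0,0.2,0,0.008,0.29,0,0,0,0.2,0,0.008,0.3,0,0,0,0.2,0,0.008,0.3,0,0,0,0.2])

```text
time: 20.05
position: [0.6019, 0.2612, 0.0075]
tool_rot: [-3.079, -0.115, -0.541]
ft_force: [0.0, 0.3, -0.1]
grip_width: 0.602
grip_force: 0.0
```

Run:
```python
from h import *
go((.604,.261,.0075),4.1,20);print(ctrl.get_state()["position"].round(4))
w=cam("wrist");I=w["img"];hs=cv2.cvtColor(I,cv2.COLOR_RGB2HSV)
m=cv2.inRange(hs,np.array((100,120,40)),np.array((128,255,255)))
for v in range(60,320,20):
    x=np.flatnonzero(m[v,200:440]);print(v,(x.min()+200,x.max()+200) if len(x) else None,end=" ")
```

```text
shift [0.0066 0.0013 0.0023] turn [-0.0015  0.0013  0.0028] | F [ 0.   0.3 -0.1] t 20.05 q [-0.75  0.34  0.25  1.97  0.14  0.54 -2.13] w 0.602
[0.6019 0.2612 0.0075]
60 None 80 (np.int64(306), np.int64(336)) 100 (np.int64(304), np.int64(339)) 120 (np.int64(304), np.int64(339)) 140 (np.int64(304), np.int64(339)) 160 (np.int64(304), np.int64(339)) 180 (np.int64(304), np.int64(339)) 200 (np.int64(304), np.int64(340)) 220 None 240 None 260 None 280 (np.int64(303), np.int64(341)) 300 (np.int64(303), np.int64(341))
```

Aligned: the marker axis is at column 321 and straight. Close.

Request:
jog_arm(moves=[0,0,0,0,0,0,-1,0,0,0,0,0,0,-1,0,0,0,0,0,0,-1,0,0,0,0,0,0,-1,0,0,0,0,0,0,-1,0,0,0,0,0,0,-1,0,0,0,0,0,0,-1,0,0,0,0,0,0,-1], newtons=30)

```text
time: 21.1
position: [0.6018, 0.261, 0.0073]
tool_rot: [-3.079, -0.115, -0.54]
ft_force: [-0.5, 0.1, 0.4]
grip_width: 0.188
grip_force: 30.0
```

Run:
```python
from h import *
s=ctrl.get_state();print(s["position"].round(4),s["grip_width"]*87,s["grip_force"])
w=cam("wrist");I=w["img"];hs=cv2.cvtColor(I,cv2.COLOR_RGB2HSV)
m=cv2.inRange(hs,np.array((100,120,40)),np.array((128,255,255)));v=np.flatnonzero(m[60:230,322]);print("cap tip row",v.min()+60)
y=[np.flatnonzero(m[v,280:360]).mean()+280 for v in range(90,200,10)];print(np.polyfit(range(90,200,10),y,1))
M=ctrl.get_image("wrist");T=M["tool_from_camera"]
tip=onz(w,[(321.5,v.min()+60-.5)],.017)[0];print("top of tip rim",tip)
tip[2]=.0085;E=R.from_rotvec(s["tool_rot"]).inv().apply(tip-s["position"]);print("E tool",E.round(4))
go((.57,.2,.25),-11.5,-10);go((.57,.1,.27),-11.5,-25)
```

```text
[0.6018 0.261  0.0073] 16.334326642879823 29.989223778247833
cap tip row 75
[-2.20779221e-03  3.20855844e+02]
top of tip rim [0.70224425 0.26837324 0.017     ]
E tool [0.0951 0.0002 0.0332]
shift [ 0.1618  0.1949 -0.8018] turn [-0.0232 -0.4952  0.265 ] | F [-0.6 -0.3  0.9] t 21.2 q [-0.75  0.34  0.25  1.97  0.14  0.54 -2.13] w 0.195
shift [ 0.1611  0.5273 -0.873 ] turn [ 0.0118 -0.7436  0.2696] | F [-0.6 -0.3  0.9] t 21.2 q [-0.75  0.34  0.25  1.97  0.14  0.54 -2.13] w 0.195
```

Request:
jog_arm(moves=[0.03,0,-0.09,0,0,0,-1,0.09,0,-0.25,0,0,0,-1,0.14,0,-0.43,0,-0.05,0,-1,0.16,0.1,-0.6,0,-0.2,0.06,-1,0.16,0.22,-0.75,0,-0.35,0.12,-1,0.16,0.38,-0.87,0.01,-0.5,0.18,-1,0.16,0.5,-0.87,0.01,-0.65,0.24,-1,0.16,0.53,-0.87,0.012,-0.744,0.27,-1])

```text
time: 22.2
position: [0.5713, 0.0952, 0.2689]
tool_rot: [-3.009, 0.315, 0.671]
ft_force: [1.0, 0.8, -0.4]
grip_width: 0.193
grip_force: 30.0
```

Run:
```python
from h import *
# slot true mouth from the seated scraper: image estimate, socket from wrist image
SO2=np.array([.6266,-.2003,.08])
y=np.radians(-11.4);zs=np.array([-np.cos(y),-np.sin(y),1])/np.sqrt(2)
E=np.array([.0951,0,.0332])
T=SO2+.03*zs-rot(-11.4,-25)@E;print(T);go(T,-11.4,-25);go((.53,-.12,.25),-11.4,-25)
```

```text
[ 0.53506998 -0.18184431  0.17149362]
shift [0.2044 0.9275 0.2654] turn [-0.0013  0.0021 -0.0086] | F [ 1.   0.8 -0.4] t 22.2 q [-0.38  0.5   0.39  1.22 -0.28  1.88 -1.8 ] w 0.193
shift [0.0396 0.73   0.0531] turn [-0.0013  0.0021 -0.0086] | F [ 1.   0.8 -0.4] t 22.2 q [-0.38  0.5   0.39  1.22 -0.28  1.88 -1.8 ] w 0.193
```

Request:
jog_arm(moves=[0,0.08,-0.05,0,0,0,-1,0,0.22,-0.05,0,0,0,-1,0,0.4,-0.05,0,0,0,-1,0,0.58,-0.05,0,0,0,-1,0,0.75,-0.05,0,0,0,-1,0,0.87,-0.02,0,0,-0.008,-1,0.03,0.927,0.03,0,0,-0.008,-1,0.06,0.927,0.08,0,0,-0.008,-1])

```text
time: 23.2
position: [0.5205, -0.175, 0.2392]
tool_rot: [-3.009, 0.293, 0.665]
ft_force: [-0.1, 0.5, -0.9]
grip_width: 0.19
grip_force: 30.0
```

Run:
```python
from h import *
go((.53507,-.18184,.17149),-11.4,-25)
```

```text
shift [0.1423 0.0138 0.1825] turn [-0.0017 -0.0012  0.0053] | F [-0.1  0.5 -0.9] t 23.2 q [-0.08  0.47  0.49  1.34 -0.13  1.81 -1.36] w 0.19
```

Request:
jog_arm(moves=[0.02,0.014,0.03,0,0,0,-1,0.05,0.014,0.07,0,0,0,-1,0.08,0.014,0.11,0,0,0,-1,0.11,0.014,0.15,0,0,0,-1,0.13,0.014,0.17,0,0,0.005,-1,0.142,0.014,0.182,0,0,0.005,-1,0.142,0.014,0.182,0,0,0.005,-1,0.142,0.014,0.182,0,0,0.005,-1])

```text
time: 24.2
position: [0.5351, -0.1816, 0.1726]
tool_rot: [-3.01, 0.299, 0.667]
ft_force: [0.5, 0.5, 0.0]
grip_width: 0.192
grip_force: 30.0
```

Run:
```python
from h import *
c=cam("wrist");save(c["img"],"w5.png")
s=ctrl.get_state();print(s["position"].round(4),s["ft_force"].round(1));go((.53507,-.18184,.17149),-11.4,-25)
Rt=R.from_rotvec(s["tool_rot"]).as_matrix();print("E",proj(c,s["position"]+Rt@[.0951,0,.0332]),"SO",proj(c,[.6266,-.2003,.08]))
a=Rt@[.9397,0,.342];print("elev",np.degrees(np.arcsin(-a[2])),"yaw",np.degrees(np.arctan2(a[1],a[0])))
save(cv2.resize(c["img"][10:160,170:410],(800,500),interpolation=cv2.INTER_CUBIC),"z3.png")
```

```text
[ 0.5352 -0.1816  0.1726] [ 0.1  0.1 -1. ]
shift [0.0015 0.001  0.0035] turn [-0.001  -0.0004  0.0011] | F [ 0.1  0.1 -1. ] t 24.25 q [-0.07  0.55  0.48  1.37 -0.16  1.71 -1.35] w 0.19
E [[321.36797057  85.17058574]] SO [[322.42533401  22.1567393 ]]
elev 44.97655782905777 yaw -11.285916015780657
```

View pics/z3.png

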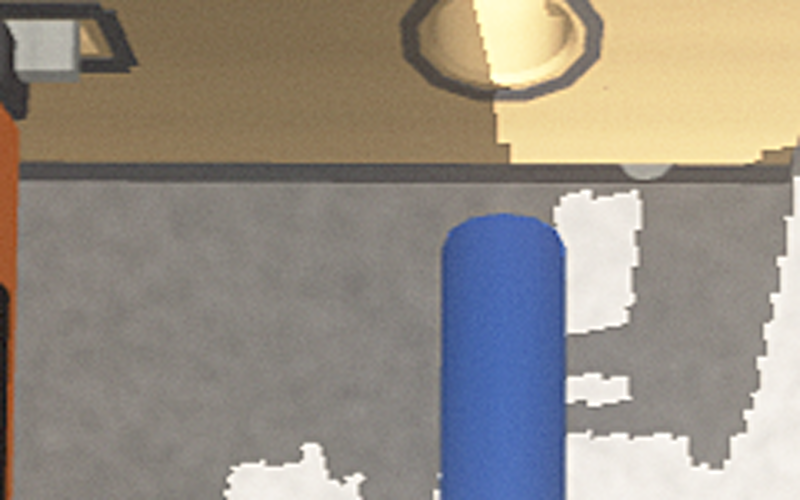

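The close-up shows the cap axis at x≈503 and the socket centre at x≈502, so they're aligned laterally. The scraper's blade is visible in the slot at the left. The seated scraper gives a robot-consistent reference for the direction up the face, so I'll correct with that.

```bash
cat >> h.py <<'E'
def repm(E=(.0950,0,.0332),mouth=np.array([.6246,-.1998,.08])):
    s=ctrl.get_state();Rt=R.from_rotvec(s["tool_rot"]).as_matrix();al=np.array([.9397,0,.342]);nl=np.array([.342,0,-.9397]);a=Rt@al;n=Rt@nl
    F=s["ft_force"];print("t",round(s["time"],2),"elev",np.degrees(np.arcsin(-a[2])).round(2),"yaw",np.degrees(np.arctan2(a[1],a[0])).round(2),"F a,y,n",(F@a).round(1),(F@Rt[:,1]).round(1),(F@n).round(1),"M",s["torque"].round(2))
    print("past mouth(est): a,y,n mm",[((s["position"]+Rt@np.array(E)-mouth)@v*1000).round(1) for v in(a,Rt[:,1],n)],"grip",s["grip_force"],s["grip_width"])
E
python3 -c "
from h import *
repm()
c=cam('wrist');s=ctrl.get_state();print('depth SO',[((c['p']-np.array(m))@c['R'][:,2]) for m in((.6266,-.2003,.08),(.6246,-.1998,.08))])"
```

```text
t 24.25 elev 44.98 yaw -11.29 F a,y,n 0.8 -0.1 -0.7 M [-0.12 -0.4  -0.01]
past mouth(est): a,y,n mm [np.float64(-29.4), np.float64(-0.4), np.float64(2.3)] grip 29.988617599010468 0.19044912059429003
depth SO [np.float64(0.18552599902476247), np.float64(0.1868567912128833)]
```

Request:
jog_arm(moves=[-0.0025,0,0.007,0,0,0,-1,0.01,0,0.012,0,0,0,-1,0.025,0,0.017,0,0,0,-1,0.04,0,0.023,0,0,0,-1,0.055,0,0.028,0,0,0,-1,0.0665,0,0.032,0,0,0,-1,0.0665,0,0.032,0,0,0,-1,0.0665,0,0.032,0,0,0,-1])

```text
time: 25.3
position: [0.5487, -0.1842, 0.155]
tool_rot: [-3.01, 0.299, 0.668]
ft_force: [-0.3, 0.9, -0.9]
grip_width: 0.192
grip_force: 30.0
```

Run:
```python
from h import *
repm();c=cam("wrist");save(cv2.resize(c["img"][20:140,230:410],(780,520),interpolation=cv2.INTER_CUBIC),"z4.png")
```

```text
t 25.3 elev 45.03 yaw -11.28 F a,y,n 0.3 -0.8 -1.0 M [-0.15 -0.37 -0.05]
past mouth(est): a,y,n mm [np.float64(-7.2), np.float64(-0.5), np.float64(-0.5)] grip 29.988546073436737 0.19234227919498
```

View pics/z4.png

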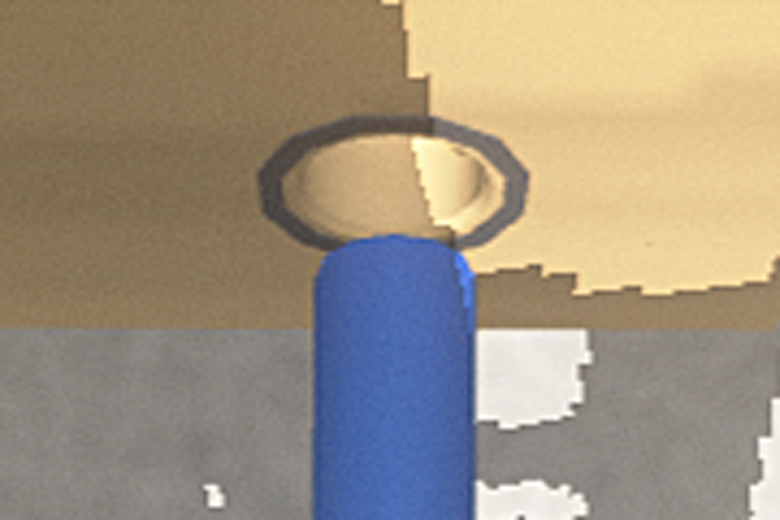

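The cap (x=395) is centred below the socket ring (x=393), about 7 mm short of the mouth. Advancing gently.

Request:
jog_arm(moves=[0.013,0,0.0033,0,0,0,-1,0.019,0,0.0056,0,0,0,-1,0.0224,0,0.0067,0,0,0,-1,0.0255,0,0.008,0,0,0,-1,0.0287,0,0.009,0,0,0,-1,0.0318,0,0.01,0,0,0,-1,0.0318,0,0.01,0,0,0,-1,0.0318,0,0.01,0,0,0,-1])

```text
time: 26.35
position: [0.556, -0.1856, 0.1482]
tool_rot: [-3.01, 0.299, 0.668]
ft_force: [0.1, 0.1, -0.4]
grip_width: 0.192
grip_force: 30.0
```

```bash
python3 -c "
from h import *
repm()"
```

```text
t 26.35 elev 45.02 yaw -11.28 F a,y,n 0.3 -0.1 -0.2 M [-0.1  -0.3  -0.01]
past mouth(est): a,y,n mm [np.float64(2.8), np.float64(-0.5), np.float64(-0.1)] grip 29.988504946231842 0.19243784517850493
```

Request:
jog_arm(moves=[0.003,0,0.0011,0,0,0,-1,0.0063,0,0.0023,0,0,0,-1,0.0094,0,0.0034,0,0,0,-1,0.0125,0,0.0046,0,0,0,-1,0.0157,0,0.0057,0,0,0,-1,0.0188,0,0.0068,0,0,0,-1,0.0188,0,0.0068,0,0,0,-1,0.0188,0,0.0068,0,0,0,-1])

```text
time: 27.35
position: [0.5601, -0.1864, 0.1439]
tool_rot: [-3.01, 0.299, 0.668]
ft_force: [0.2, 0.2, -0.9]
grip_width: 0.192
grip_force: 30.0
```

```bash
python3 -c "
from h import *
repm()"
```

```text
t 27.35 elev 45.03 yaw -11.28 F a,y,n 0.7 -0.2 -0.5 M [-0.16 -0.38 -0.05]
past mouth(est): a,y,n mm [np.float64(8.9), np.float64(-0.5), np.float64(-0.1)] grip 29.9883770942688 0.1923924227078048
```

Free at about 9 mm. Advance 28 mm more.

Request:
jog_arm(moves=[0.0125,0,0.0046,0,0,0,-1,0.025,0,0.0091,0,0,0,-1,0.0376,0,0.0137,0,0,0,-1,0.05,0,0.0182,0,0,0,-1,0.0626,0,0.0228,0,0,0,-1,0.0752,0,0.0274,0,0,0,-1,0.0877,0,0.0319,0,0,0,-1,0.0877,0,0.0319,0,0,0,-1])

```text
time: 28.35
position: [0.5796, -0.1902, 0.1238]
tool_rot: [-3.01, 0.299, 0.668]
ft_force: [0.5, 0.8, -0.9]
grip_width: 0.191
grip_force: 30.0
```

```bash
python3 -c "
from h import *
repm()"
```

```text
t 28.35 elev 45.04 yaw -11.27 F a,y,n 0.8 -0.9 -0.4 M [-0.1  -0.39  0.02]
past mouth(est): a,y,n mm [np.float64(37.2), np.float64(-0.6), np.float64(-0.3)] grip 29.988539814949036 0.190757922080974
```

Request:
jog_arm(moves=[0.0125,0,0.0046,0,0,0,-1,0.025,0,0.0091,0,0,0,-1,0.0376,0,0.0137,0,0,0,-1,0.0438,0,0.016,0,0,0,-1,0.047,0,0.0171,0,0,0,-1,0.05,0,0.0182,0,0,0,-1,0.0532,0,0.0194,0,0,0,-1,0.0532,0,0.0194,0,0,0,-1])

```text
time: 29.35
position: [0.5913, -0.1926, 0.1121]
tool_rot: [-3.01, 0.299, 0.668]
ft_force: [-0.1, 0.5, -0.4]
grip_width: 0.189
grip_force: 30.0
```

```bash
python3 -c "
from h import *
repm()"
```

```text
t 29.35 elev 45.03 yaw -11.28 F a,y,n 0.1 -0.4 -0.4 M [-0.11 -0.39  0.07]
past mouth(est): a,y,n mm [np.float64(53.9), np.float64(-0.5), np.float64(-0.1)] grip 29.98821347951889 0.18858772238688648
```

Request:
jog_arm(moves=[0.0016,0,0.0006,0,0,0,-1,0.0031,0,0.0011,0,0,0,-1,0.0047,0,0.0017,0,0,0,-1,0.0063,0,0.0023,0,0,0,-1,0.0078,0,0.0028,0,0,0,-1,0.0094,0,0.0034,0,0,0,-1,0.0094,0,0.0034,0,0,0,-1,0.0094,0,0.0034,0,0,0,-1])

```text
time: 30.35
position: [0.5927, -0.193, 0.1105]
tool_rot: [-3.009, 0.299, 0.67]
ft_force: [-4.5, 0.4, 4.5]
grip_width: 0.196
grip_force: 30.0
```

```bash
python3 -c "
from h import *
repm()"
```

```text
t 30.35 elev 45.11 yaw -11.29 F a,y,n -6.4 0.5 0.0 M [0.27 1.02 0.02]
past mouth(est): a,y,n mm [np.float64(56.0), np.float64(-0.4), np.float64(-0.2)] grip 29.989587664604187 0.19571105228122151
```

Bottomed at about 6 N with a depth that matches. Release and withdraw along the tool axis.

Request:
jog_arm(moves=[0.0094,0,0.0034,0,0,0,0.1,0.0094,0,0.0034,0,0,0,0.1,0.0094,0,0.0034,0,0,0,0.1,0.0094,0,0.0034,0,0,0,0.1,0.0094,0,-0.05,0,0,0,0.1,0.0094,0,-0.15,0,0,0,0.1,0.0094,0,-0.3,0,0,0,0.1,0.0094,0,-0.45,0,0,0,0.1])

```text
time: 31.35
position: [0.6526, -0.205, 0.2336]
tool_rot: [-3.011, 0.299, 0.666]
ft_force: [0.8, -0.5, 0.3]
grip_width: 0.552
grip_force: 0.0
```

Run:
```python
from h import *
repm();w=cam("wrist");c=cam("scene");I=c["img"]
y=np.radians(-11.4);zs=np.array([-np.cos(y),-np.sin(y),1])/np.sqrt(2)
S=np.array([.6411,-.1163,.08]);M=np.array([.6246,-.1998,.08])
for n,cc in(("wrist",w),("scene",c)):
    print(n,"pred handle ends",proj(cc,[S+.005*zs,S+.115*zs]).round(0).tolist(),"marker cap/barrel ends",proj(cc,[M,M+.005*zs,M+.085*zs]).round(0).tolist())
    for k,lo,hi in(("orange",(8,150,90),(20,255,255)),("blue",(100,120,60),(128,255,255))):
        print(k,[(A,np.round(r[0]),np.round(r[1]),round(r[2])) for A,r in blobs(cc["img"],lo,hi,25)][:6])
A=cv2.resize(w["img"],(400,300));B=I[120:420,180:580];save(np.hstack([A,B]),"fin.png")
```

```text
t 31.35 elev 44.94 yaw -11.27 F a,y,n 0.4 0.3 0.8 M [-0.22 -0.35  0.04]
past mouth(est): a,y,n mm [np.float64(12.3), np.float64(-0.6), np.float64(130.2)] grip 0.0 0.5517878155508096
wrist pred handle ends [[212.0, 187.0], [209.0, 331.0]] marker cap/barrel ends [[322.0, 181.0], [322.0, 187.0], [321.0, 291.0]]
orange [(4773.5, array([209., 252.]), array([ 42., 139.]), 1), (123.5, array([520., 281.]), array([13., 24.]), 87)]
blue [(3428.0, array([592., 201.]), array([106.,  37.]), 14), (1073.5, array([320., 240.]), array([54., 21.]), 90), (27.5, array([320., 176.]), array([19.,  3.]), 0)]
scene pred handle ends [[279.0, 206.0], [304.0, 178.0]] marker cap/barrel ends [[266.0, 186.0], [267.0, 185.0], [285.0, 165.0]]
orange [(1350.5, array([334., 438.]), array([33., 50.]), 54), (1145.5, array([296., 318.]), array([40., 37.]), 0), (452.5, array([179., 230.]), array([16., 41.]), 62), (339.0, array([293., 194.]), array([12., 39.]), 45), (257.0, array([297., 126.]), array([27., 16.]), 5)]
blue [(3475.0, array([301., 392.]), array([58., 73.]), 54), (1677.0, array([155., 198.]), array([43., 58.]), 51), (129.0, array([252., 130.]), array([27., 10.]), 80), (72.5, array([278., 176.]), array([ 7., 13.]), 45)]
```

View pics/fin.png

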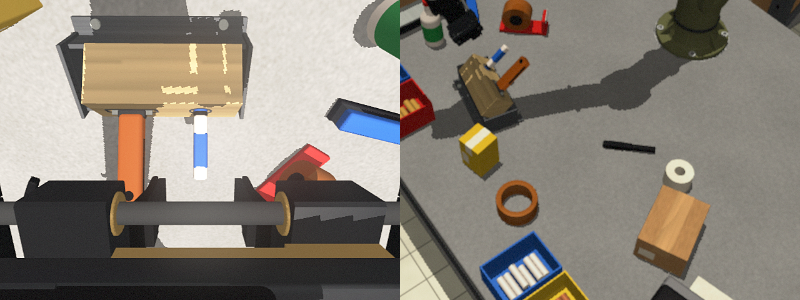

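Both tools stand in the block, the scraper at (131,155) and the marker at (201,145) in the wrist view. Both match the predicted seated positions, the other items look undisturbed, and the gripper is clear. Handing in.

```bash
python3 -c "
from bench import ctrl
print(ctrl.close_job())"
```

```text
the job is handed in; nothing more can be done
None
```

The scraper and the marker are both seated in the tool block, bottomed out at about 10 N and 6 N and let go; the job was handed in with about 31 s on the robot's clock, and `close_job` returned no verdict.

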